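# Throw the interlocked levers of the gas changeover bank

## Robot

A 6-joint arm with a two-finger parallel gripper is mounted at the origin on a cart in front of the work surface, level with it; the furniture and walls round the work are solid. World frame = base frame: x ahead of the robot, y to its left, z up, the work surface at z = 0. Lengths are in m, angles in rad, forces in N, time in s.
With the tool pointing down it reaches from about 0.275 to 0.725 m from the base axis. Payload 15.9 kg.
Tool frame: the origin (TCP) lies on the mounting face of the last link; the fingertips stand 173 mm ahead of it and the grasp point (between the pads) lies 155 mm ahead of it; z points along the fingers, y is the line along which they close (so a half turn about z gives the same grasp; the last joint's range is limited). The gripper opens to 85 mm and grips with 20 to 120 N. Pads are 22 mm wide; open, the fingers measure 114 mm over their backs; the gripper's body (76 mm by 85 mm) begins 54 mm behind the grasp point. The pads swing forward as they close: fully open they stand 13 mm farther back than shut.
Start: joints at [1.157, 0.213, -0.034, 1.323, 0, 1.571], TCP at [0.201, 0.458, 0.405] pointing down, gripper open.
Joint ranges: [-2.98, 2.98], [-0.74, 1.72], [-1.14, 1.35], [-2.1, 2.04], [-1.57, 1.44], [-3.14, 3.14]. Speed limits (rad/s): [1.89, 1.89, 2.39, 2.57, 3.14, 3.14].

## Interface

Orientations are given as a 3x3 rotation matrix whose columns are the frame's x, y, z axes.
In Python, from station import manip gives the robot as it stands.
- The arm moves only by the shell command python3 -m inch 'ROWS'. ROWS is JSON, a list of rows, each an object of numbers: "jaw": the closure, from 0 (fully open) to 1 (shut); "dx", "dy", "dz": the shift along the tool's x, y, z in m; "twist": the turn about the tool's z in degrees. In form: [{"jaw": .., "dx": .., "dy": .., "dz": .., "twist": ..}, ...]. A call has 1 to 8 rows; each row shifts and turns the commanded pose from where the row before left it, along the tool's axes as they then stand; what a row does not reach is not made up. A row lasts 1/12 s, in which the tool goes at most 41.7 mm and 7.16 degrees, less where a joint would pass 70% of its speed; a pose out of reach is approached as far as the arm can. A call is refused whole if a number of a shift passes 0.0417 or a number of a turn 7.16, either way. A call with a gripper value outside its range is refused whole. The fingers move at their own pace and stop on an object; the grip force is fixed at half the most. Time passes only in rows, so rows that do not move let the fingers close. It gives the time, the measured TCP pose, the force, the opening and the grip force at its end, in the units of the state.
- manip.read_state(): the state, without advancing time (a new reading comes with each control period).
- manip.read_camera(name): name is "side" or "top"; returns the picture (384x512x3 uint8, blue, green, red); there is no depth.
- manip.camera_model(name): a dict with "camera_matrix" (3x3 intrinsics, pixels), "world_to_cam" (4x4, takes a point from world to camera coordinates). Camera axes: x right, y down, z forward; pixel columns grow to the right and rows downward; lengths in m; the calibration is good to about 2 mm. A picture is of the moment at which its call begins. camera_model takes no time and is no camera call.
- manip.job_done(): hands the job in; it is judged then, once.
The state is a dict: "clock": time; "q": joint angles; "joint_velocities": joint speeds; "effort": joint torques, N m; "ee_pos": TCP position; "orientation": TCP orientation; "force": force on the tool from outside, world axes, zero at the start; "wrist_torque": the same for the moment, N m; "width": opening from 0.0 (shut) to 1.0 (fully open); "gripper_force": force on a finger pad.
Only numpy, scipy, OpenCV 4.12 (cv2) and the standard library are available. Lean on these libraries where they do the work, as an engineer would, in place of code of your own. Each camera call takes 0.05 s, during which the arm holds its last target. There are 200 camera calls.

## Task

Change over the gas bank on the bench: push all three of its levers from leaning towards you fully over to the back, until each is home against its end stop. They are interlocked and go over only in one order, which you have to find by feel: try a lever gently, and if it stops hard after a few millimetres leave it and try another, never forcing or clamping one. Leave the beaker, the timer and the tin where they are.

Things in the scene. Friction and masses are not known exactly. Their poses are not given: they have to be found in the camera images.
- lever_bank: Fixed grey case with an aluminium top, 116 mm deep (x), 236 mm wide (y), 58 mm high, bearing blocks to 71 mm, tube stubs 88 mm behind its centre. Origin: centre of its underside; x to its back, away from the robot within 0.3 rad; y left. Three like levers 75 mm apart on its y turn about an axis along y at its x = 0, 48 mm up. The interlock inside cannot be seen. No more than 22 N may press on bank or levers.
- left_lever (a joint): Angle of the left (+y of the bank) lever, rad: 0 to 0.03 as found (leaning 0.5 to the bank's front), 1.0 at its end stop at the back. Stays where left. Free, it takes 3 to 5 N at the grip all the way. Locked, it goes easily to about 0.1 (9 mm at the grip), then meets a stop of about 3 N/mm (end stop: 1 N/mm). The order differs each time; the next lever is freed when the one before is past 0.85.
- left_lever_grip (a point): Centre of the left (+y of the bank) lever's T grip: a smooth black bar 18 mm in diameter and 44 mm long along the bank's y, 100 mm from the hinge axis on a smooth 10 mm steel rod; 136 mm above the bench at either end of its travel, 148 mm half way.
- middle_lever (a joint): Angle of the middle lever, rad: 0 to 0.03 as found (leaning 0.5 to the bank's front), 1.0 at its end stop at the back. Stays where left. Free, it takes 3 to 5 N at the grip all the way. Locked, it goes easily to about 0.1 (9 mm at the grip), then meets a stop of about 3 N/mm (end stop: 1 N/mm). The order differs each time; the next lever is freed when the one before is past 0.85.
- middle_lever_grip (a point): Centre of the middle lever's T grip: a smooth black bar 18 mm in diameter and 44 mm long along the bank's y, 100 mm from the hinge axis on a smooth 10 mm steel rod; 136 mm above the bench at either end of its travel, 148 mm half way.
- right_lever (a joint): Angle of the right (-y of the bank) lever, rad: 0 to 0.03 as found (leaning 0.5 to the bank's front), 1.0 at its end stop at the back. Stays where left. Free, it takes 3 to 5 N at the grip all the way. Locked, it goes easily to about 0.1 (9 mm at the grip), then meets a stop of about 3 N/mm (end stop: 1 N/mm). The order differs each time; the next lever is freed when the one before is past 0.85.
- right_lever_grip (a point): Centre of the right (-y of the bank) lever's T grip: a smooth black bar 18 mm in diameter and 44 mm long along the bank's y, 100 mm from the hinge axis on a smooth 10 mm steel rod; 136 mm above the bench at either end of its travel, 148 mm half way.
- beaker: Bystander: small glass beaker, 55 mm across, 71 mm tall, standing loose to the left of the bank. Origin: centre of its underside.
- timer: Bystander: white bench timer with a dark dial, 63x68x57 mm, standing loose to the right of the bank. Origin: centre of its underside.
- tin: Bystander: flat round tin with a lid, 64 mm across, 28 mm tall, lying loose in front of the bank. Origin: centre of its underside.

How it is judged:
By the outcome, as a careful person would: the job done as asked, in the order asked, and still so for the second after the job is handed in, with the robot touching nothing.
It also fails if it takes over 67 s, if anything falls off the work surface, if the arm or the gripper's body presses on something with over 40 N, if the wrist force passes 120 N, or if a joint passes its speed limit or range.

## Working session

There is one attempt and no reset: what is moved stays moved. The work goes in short steps, Python scripts to look and compute and a shell command to move; the robot and the scene stay as the last step left them, time stands still between calls to the robot, and variables do not carry over. Pictures are saved under pics/ and viewed, at most 10 in all, crops included, and the job is handed in when it is done.

```bash
mkdir -p pics; python3 - <<'E'
from station import manip
import cv2,numpy as np
for n in("top","side"):
    cv2.imwrite(f"pics/{n}0.png",manip.read_camera(n)); m=manip.camera_model(n); print(n,np.round(m["camera_matrix"],1).tolist(),np.round(m["world_to_cam"],3).tolist())
s=manip.read_state();print({k:np.round(v,3).tolist() for k,v in s.items()})
E
```

```text
top [[364.8, 0.0, 260.0], [0.0, 364.8, 184.4], [0.0, 0.0, 1.0]] [[0.028, -1.0, 0.005, 0.043], [-0.998, -0.028, -0.06, 0.516], [0.06, -0.003, -0.998, 0.916], [0.0, 0.0, 0.0, 1.0]]
side [[444.4, 0.0, 260.1], [0.0, 444.4, 195.0], [0.0, 0.0, 1.0]] [[0.958, -0.288, -0.013, -0.45], [-0.255, -0.826, -0.502, 0.224], [0.134, 0.484, -0.865, 0.91], [0.0, 0.0, 0.0, 1.0]]
{'clock': 0.1, 'q': [1.157, 0.213, -0.035, 1.323, 0.0, 1.571], 'joint_velocities': [-0.0, -0.0, 0.001, -0.001, -0.0, -0.001], 'effort': [0.0, -68.725, 48.781, 0.012, -0.0, -0.0], 'ee_pos': [0.201, 0.458, 0.404], 'orientation': [[-0.916, 0.402, -0.0], [0.402, 0.916, -0.001], [0.0, -0.001, -1.0]], 'force': [-0.497, -0.666, -0.91], 'wrist_torque': [0.027, -0.005, -0.0], 'gripper_force': 0.0, 'width': 1.004}
```

View pics/top0.png

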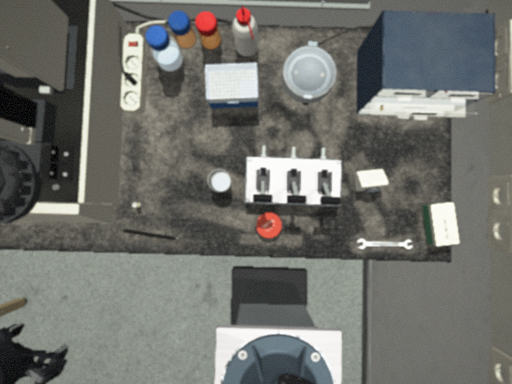

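View pics/side0.png

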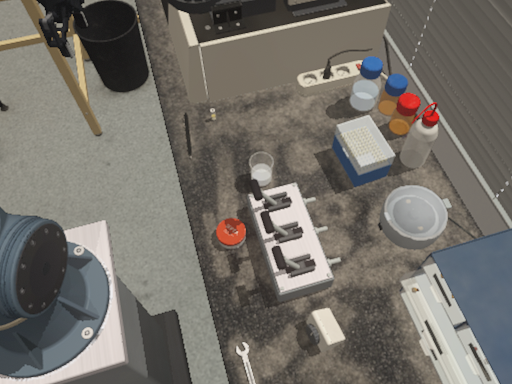

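```bash
python3 - <<'E'
import cv2,numpy as np
a=cv2.imread("pics/top0.png")[140:245,200:395]; b=cv2.imread("pics/side0.png")[145:355,205:350]
a=cv2.resize(a,None,fx=4,fy=4,interpolation=2); b=cv2.resize(b,None,fx=2.8,fy=2.8,interpolation=2)
cv2.imwrite("pics/ca.png",a);cv2.imwrite("pics/cb.png",b)
E
```

```text
(no output)
```

View pics/ca.png

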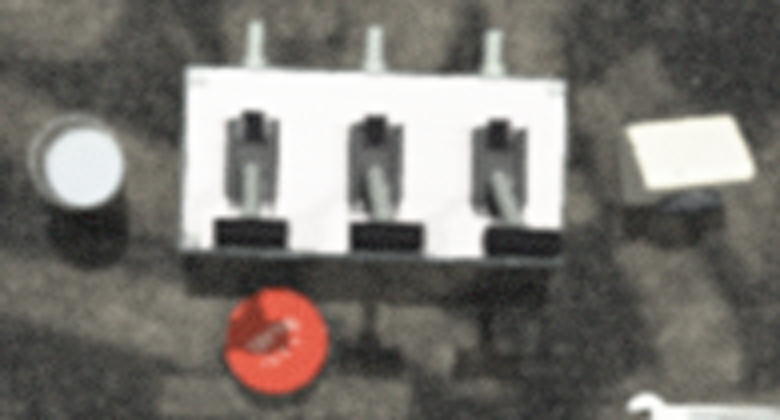

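View pics/cb.png

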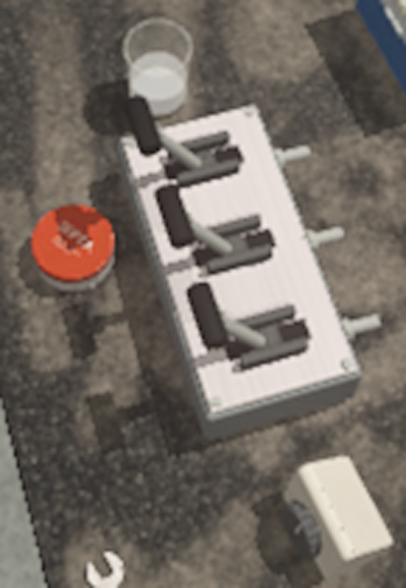

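```bash
cat > h.py <<'E'
from station import manip
import numpy as np
from scipy.optimize import least_squares
M={n:manip.camera_model(n) for n in("top","side")}
def proj(n,p):
    c=np.array(M[n]["world_to_cam"])@np.r_[p,1]; u=np.array(M[n]["camera_matrix"])@c[:3]; return u[:2]/u[2]
def atz(n,uv,z): return least_squares(lambda p:proj(n,[p[0],p[1],z])-uv,[.5,0]).x
def tri(a,b): 
    r=least_squares(lambda p:np.r_[proj("top",p)-a,proj("side",p)-b],[.5,0,.1]); return r.x,r.fun
E
python3 - <<'E'
from h import *
np.set_printoptions(precision=4,suppress=True)
T=[(251,235),(388,239),(523,242)];S=[(144,125),(173,215),(207,315)]
for t,s in zip(T,S):
    t=np.array(t)/4+[200,140];s=np.array(s)/2.8+[205,145]
    print(tri(t,s),atz("top",t,.136),atz("side",s,.136))
for c in[(187,68),(565,80),(561,263),(183,250)]: print("corner",atz("top",np.array(c)/4+[200,140],.058))
for c,z in[((84,167),.03),((277,341),.028),((690,152),.057)]: print("by",atz("top",np.array(c)/4+[200,140],z))
E
```

```text
(array([0.4779, 0.0508, 0.1394]), array([ 0.2319, -0.9658, -0.8866,  0.0822])) [0.4758 0.0512] [0.4801 0.0525]
(array([ 0.4769, -0.0244,  0.1418]), array([ 0.1414, -0.584 , -0.5136,  0.0515])) [ 0.4757 -0.0247] [ 0.4787 -0.0217]
(array([ 0.4771, -0.099 ,  0.1398]), array([ 0.1148, -0.47  , -0.395 ,  0.0428])) [ 0.4762 -0.0995] [ 0.4784 -0.0977]
corner [0.5784 0.0922]
corner [ 0.5776 -0.1391]
corner [ 0.4657 -0.1383]
corner [0.4672 0.0913]
by [0.5178 0.156 ]
by [0.4123 0.0319]
by [ 0.5356 -0.2164]
```

Left, middle and right grips sit at crop pixels (251,235), (388,239) and (523,242) in the top view, and (144,125), (173,215) and (207,315) in the side view. That puts them at x≈0.477, y≈0.051/-0.024/-0.099, with bank yaw ≈ 0. I'll push with closed fingers, tips at z≈0.134, from the front.

```bash
python3 -m inch '[{"jaw":1,"twist":-6},{"jaw":1,"twist":-6},{"jaw":1,"twist":-6},{"jaw":1,"twist":-5.7},{"jaw":1},{"jaw":1}]'; python3 -c "
from station import manip;s=manip.read_state();print(s['q'],s['orientation'],s['width'])"
```

```text
[ 1.15702813e+00  2.13308809e-01 -3.49640782e-02  1.32349890e+00
  7.98832072e-06  1.57082059e+00] [[-9.15602516e-01  4.02084410e-01 -3.99511181e-04]
 [ 4.02084608e-01  9.15602084e-01 -8.89934085e-04]
 [ 7.96464824e-06 -9.75463185e-04 -9.99999524e-01]] 1.0036710971264247invalid input at $[0]: expected keys jaw, dx, dy, dz, twist
```

```bash
python3 -m inch '[{"jaw":1,"dx":0,"dy":0,"dz":0,"twist":-6},{"jaw":1,"dx":0,"dy":0,"dz":0,"twist":-6},{"jaw":1,"dx":0,"dy":0,"dz":0,"twist":-6},{"jaw":1,"dx":0,"dy":0,"dz":0,"twist":-5.7},{"jaw":1,"dx":0,"dy":0,"dz":0,"twist":0},{"jaw":1,"dx":0,"dy":0,"dz":0,"twist":0}]'; python3 -c "
from station import manip;s=manip.read_state();print(s['q'],s['orientation'],s['width'])"
```

```text
clock: 0.6
ee_pos: [0.201, 0.4577, 0.4045]
orientation: [[-1.0, 0.003, -0.0], [0.003, 1.0, -0.0], [0.0, -0.0, -1.0]]
force: [0.6, 0.2, 0.3]
width: 0.143
gripper_force: 0.0
[ 1.15698927e+00  2.13103693e-01 -3.46674605e-02  1.32351497e+00
 -3.73307823e-06  1.16032007e+00] [[-9.99994434e-01  3.33074362e-03 -1.93526385e-04]
 [ 3.33083042e-03  9.99994352e-01 -4.49953012e-04]
 [ 1.92026614e-04 -4.50595111e-04 -9.99999880e-01]] 0.14259583996718633
```

```bash
python3 -m inch '[{"jaw":1,"dx":-0.0155,"dy":-0.029,"dz":0,"twist":0},{"jaw":1,"dx":-0.0155,"dy":-0.029,"dz":0,"twist":0},{"jaw":1,"dx":-0.0155,"dy":-0.029,"dz":0,"twist":0},{"jaw":1,"dx":-0.0155,"dy":-0.029,"dz":0,"twist":0},{"jaw":1,"dx":-0.0155,"dy":-0.029,"dz":0,"twist":0},{"jaw":1,"dx":-0.0155,"dy":-0.029,"dz":0,"twist":0},{"jaw":1,"dx":-0.0155,"dy":-0.029,"dz":0,"twist":0},{"jaw":1,"dx":-0.0155,"dy":-0.029,"dz":0,"twist":0}]'; python3 -m inch '[{"jaw":1,"dx":-0.0155,"dy":-0.029,"dz":0,"twist":0},{"jaw":1,"dx":-0.0155,"dy":-0.029,"dz":0,"twist":0},{"jaw":1,"dx":-0.0155,"dy":-0.029,"dz":0,"twist":0},{"jaw":1,"dx":-0.0155,"dy":-0.029,"dz":0,"twist":0},{"jaw":1,"dx":-0.0155,"dy":-0.029,"dz":0,"twist":0},{"jaw":1,"dx":-0.0155,"dy":-0.029,"dz":0,"twist":0},{"jaw":1,"dx":0,"dy":0,"dz":0,"twist":0},{"jaw":1,"dx":0,"dy":0,"dz":0,"twist":0}]'
```

```text
clock: 1.27
ee_pos: [0.3253, 0.2243, 0.4048]
orientation: [[-1.0, 0.004, 0.0], [0.004, 1.0, 0.0], [-0.0, 0.0, -1.0]]
force: [0.2, 0.1, 0.7]
width: 0.001
gripper_force: 0.0
clock: 1.93
ee_pos: [0.4184, 0.0505, 0.4045]
orientation: [[-1.0, 0.007, -0.001], [0.007, 1.0, -0.0], [0.001, -0.0, -1.0]]
force: [0.3, 0.7, 0.1]
width: -0.001
gripper_force: 0.0
```

```bash
python3 -m inch '[{"jaw":1,"dx":0,"dy":0,"dz":0.0195,"twist":0},{"jaw":1,"dx":0,"dy":0,"dz":0.0195,"twist":0},{"jaw":1,"dx":0,"dy":0,"dz":0.0195,"twist":0},{"jaw":1,"dx":0,"dy":0,"dz":0.0195,"twist":0},{"jaw":1,"dx":0,"dy":0,"dz":0.0195,"twist":0},{"jaw":1,"dx":-0.01,"dy":0,"dz":0,"twist":0},{"jaw":1,"dx":-0.01,"dy":0,"dz":0,"twist":0},{"jaw":1,"dx":-0.005,"dy":0,"dz":0,"twist":0}]'; python3 -m inch '[{"jaw":1,"dx":-0.002,"dy":0,"dz":0,"twist":0},{"jaw":1,"dx":-0.002,"dy":0,"dz":0,"twist":0},{"jaw":1,"dx":-0.002,"dy":0,"dz":0,"twist":0},{"jaw":1,"dx":0,"dy":0,"dz":0,"twist":0}]'
```

```text
clock: 2.6
ee_pos: [0.4447, 0.0523, 0.3084]
orientation: [[-1.0, 0.0, 0.002], [0.0, 1.0, 0.0], [-0.002, 0.0, -1.0]]
force: [-0.0, 0.1, 1.4]
width: 0.002
gripper_force: 0.0
clock: 2.93
ee_pos: [0.4493, 0.0518, 0.3076]
orientation: [[-1.0, 0.0, 0.001], [0.0, 1.0, 0.0], [-0.001, 0.0, -1.0]]
force: [-0.4, -0.2, -0.2]
width: -0.002
gripper_force: 0.0
```

```bash
python3 -c "
from station import manip;import cv2
a=manip.read_camera('side')[145:295,205:355];cv2.imwrite('pics/s1.png',cv2.resize(a,None,fx=4,fy=4,interpolation=2))"
```

```text
(no output)
```

View pics/s1.png

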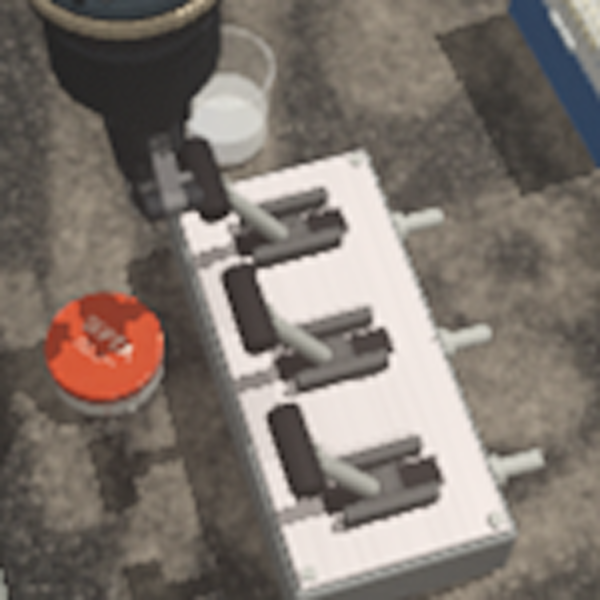

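The fingertips at about (165,180) sit just in front of the left grip at (205,178), level with it. I'll feel gently.

```bash
R='python3 -m inch'; python3 -m inch '[{"jaw":1,"dx":-0.002,"dy":0,"dz":0,"twist":0},{"jaw":1,"dx":-0.002,"dy":0,"dz":0,"twist":0},{"jaw":1,"dx":-0.002,"dy":0,"dz":0,"twist":0},{"jaw":1,"dx":-0.002,"dy":0,"dz":0,"twist":0},{"jaw":1,"dx":-0.002,"dy":0,"dz":0,"twist":0},{"jaw":1,"dx":-0.002,"dy":0,"dz":0,"twist":0},{"jaw":1,"dx":0,"dy":0,"dz":0,"twist":0}]'; python3 -m inch '[{"jaw":1,"dx":-0.002,"dy":0,"dz":0,"twist":0},{"jaw":1,"dx":-0.002,"dy":0,"dz":0,"twist":0},{"jaw":1,"dx":0,"dy":0,"dz":0,"twist":0}]'
```

```text
clock: 3.57
ee_pos: [0.461, 0.0517, 0.307]
orientation: [[-1.0, 0.0, -0.001], [0.0, 1.0, -0.0], [0.001, -0.0, -1.0]]
force: [-2.6, 0.5, 0.8]
width: -0.0
gripper_force: 1.1
clock: 3.82
ee_pos: [0.4652, 0.0517, 0.3071]
orientation: [[-1.0, 0.0, -0.0], [0.0, 1.0, -0.0], [0.0, -0.0, -1.0]]
force: [-3.6, -0.4, 1.5]
width: -0.0
gripper_force: 1.5
```

```bash
for i in 1; do python3 -m inch '[{"jaw":1,"dx":-0.002,"dy":0,"dz":0,"twist":0},{"jaw":1,"dx":0,"dy":0,"dz":0,"twist":0}]'; done | grep -E "ee_pos|force:"; python3 -m inch '[{"jaw":1,"dx":-0.002,"dy":0,"dz":0,"twist":0},{"jaw":1,"dx":0,"dy":0,"dz":0,"twist":0}]' | grep -E "ee_pos|force:"
```

```text
ee_pos: [0.4671, 0.0517, 0.3072]
force: [-4.3, -0.5, 1.6]
gripper_force: 1.8
ee_pos: [0.4688, 0.0517, 0.3071]
force: [-5.6, 0.5, 2.4]
gripper_force: 3.1
```

```bash
python3 -m inch '[{"jaw":1,"dx":-0.002,"dy":0,"dz":0,"twist":0},{"jaw":1,"dx":0,"dy":0,"dz":0,"twist":0}]' | grep -E "ee_pos|force:"
```

```text
ee_pos: [0.4704, 0.0517, 0.3069]
force: [-11.4, 0.0, 3.7]
gripper_force: 5.0
```

Left is locked (about 3 N/mm). I'll back off and try the middle one.

```bash
python3 -m inch '[{"jaw":1,"dx":0.012,"dy":0,"dz":0,"twist":0},{"jaw":1,"dx":0.013,"dy":0,"dz":0,"twist":0},{"jaw":1,"dx":0,"dy":-0.025,"dz":0,"twist":0},{"jaw":1,"dx":0,"dy":-0.025,"dz":0,"twist":0},{"jaw":1,"dx":0,"dy":-0.025,"dz":0,"twist":0},{"jaw":1,"dx":0,"dy":0,"dz":0,"twist":0},{"jaw":1,"dx":-0.006,"dy":0,"dz":0,"twist":0},{"jaw":1,"dx":0,"dy":0,"dz":0,"twist":0}]'| grep -E "ee_pos|force:"; python3 -m inch '[{"jaw":1,"dx":-0.004,"dy":0,"dz":0,"twist":0},{"jaw":1,"dx":-0.003,"dy":0,"dz":0,"twist":0},{"jaw":1,"dx":-0.002,"dy":0,"dz":0,"twist":0},{"jaw":1,"dx":-0.002,"dy":0,"dz":0,"twist":0},{"jaw":1,"dx":0,"dy":0,"dz":0,"twist":0}]' | grep -E "ee_pos|force:"; python3 -m inch '[{"jaw":1,"dx":-0.002,"dy":0,"dz":0,"twist":0},{"jaw":1,"dx":-0.002,"dy":0,"dz":0,"twist":0},{"jaw":1,"dx":0,"dy":0,"dz":0,"twist":0}]' | grep -E "ee_pos|force:"
```

```text
ee_pos: [0.4531, -0.0231, 0.3074]
force: [-0.9, 0.6, -0.6]
gripper_force: 0.0
ee_pos: [0.463, -0.0228, 0.3069]
force: [-4.7, 0.1, 0.9]
gripper_force: 1.8
ee_pos: [0.4669, -0.0229, 0.307]
force: [-4.2, -0.1, 2.1]
gripper_force: 2.1
```

```bash
for i in 1; do python3 -m inch '[{"jaw":1,"dx":-0.002,"dy":0,"dz":0,"twist":0},{"jaw":1,"dx":0,"dy":0,"dz":0,"twist":0}]' | grep -E "ee_pos|force:"; done;  python3 -m inch '[{"jaw":1,"dx":-0.002,"dy":0,"dz":0,"twist":0},{"jaw":1,"dx":0,"dy":0,"dz":0,"twist":0}]' | grep -E "ee_pos|force:"
```

```text
ee_pos: [0.4689, -0.0229, 0.307]
force: [-4.1, -0.3, 1.8]
gripper_force: 2.3
ee_pos: [0.4709, -0.0229, 0.307]
force: [-4.4, 0.1, 1.8]
gripper_force: 2.2
```

```bash
python3 -m inch '[{"jaw":1,"dx":-0.002,"dy":0,"dz":0,"twist":0},{"jaw":1,"dx":0,"dy":0,"dz":0,"twist":0}]' | grep -E "ee_pos|force:"
```

```text
ee_pos: [0.4729, -0.0229, 0.307]
force: [-4.8, 1.0, 2.6]
gripper_force: 2.1
```

```bash
python3 -m inch '[{"jaw":1,"dx":-0.002,"dy":0,"dz":0,"twist":0},{"jaw":1,"dx":0,"dy":0,"dz":0,"twist":0}]' | grep -E "ee_pos|force:"
```

```text
ee_pos: [0.4749, -0.0229, 0.3071]
force: [-4.4, 0.2, 2.6]
gripper_force: 2.1
```

Middle is free, so I'll carry it over.

```bash
python3 -m inch '[{"jaw":1,"dx":-0.004,"dy":0,"dz":-0.0005,"twist":0},{"jaw":1,"dx":-0.004,"dy":0,"dz":-0.0005,"twist":0},{"jaw":1,"dx":-0.004,"dy":0,"dz":-0.0005,"twist":0},{"jaw":1,"dx":-0.004,"dy":0,"dz":-0.0005,"twist":0},{"jaw":1,"dx":-0.004,"dy":0,"dz":-0.0005,"twist":0},{"jaw":1,"dx":-0.004,"dy":0,"dz":-0.0005,"twist":0},{"jaw":1,"dx":-0.004,"dy":0,"dz":0,"twist":0},{"jaw":1,"dx":-0.004,"dy":0,"dz":0,"twist":0}]' | grep -E "ee_pos|force:"; python3 -m inch '[{"jaw":1,"dx":-0.004,"dy":0,"dz":0,"twist":0},{"jaw":1,"dx":-0.004,"dy":0,"dz":0,"twist":0},{"jaw":1,"dx":-0.004,"dy":0,"dz":0.0005,"twist":0},{"jaw":1,"dx":-0.004,"dy":0,"dz":0.0005,"twist":0},{"jaw":1,"dx":-0.004,"dy":0,"dz":0.0005,"twist":0},{"jaw":1,"dx":-0.004,"dy":0,"dz":0.0005,"twist":0},{"jaw":1,"dx":-0.004,"dy":0,"dz":0.0005,"twist":0},{"jaw":1,"dx":0,"dy":0,"dz":0.0005,"twist":0}]' | grep -E "ee_pos|force:"
```

```text
ee_pos: [0.5073, -0.0232, 0.3102]
force: [-5.3, 0.1, 2.3]
gripper_force: 2.3
ee_pos: [0.5357, -0.0233, 0.307]
force: [-0.9, 0.2, 1.0]
gripper_force: 0.3
```

```bash
python3 -m inch '[{"jaw":1,"dx":-0.004,"dy":0,"dz":0,"twist":0},{"jaw":1,"dx":-0.004,"dy":0,"dz":0,"twist":0},{"jaw":1,"dx":-0.003,"dy":0,"dz":0,"twist":0},{"jaw":1,"dx":0,"dy":0,"dz":0,"twist":0}]' | grep -E "ee_pos|force:"
```

```text
ee_pos: [0.5466, -0.0232, 0.3072]
force: [-0.7, 0.1, -1.2]
gripper_force: 0.2
```

```bash
python3 -c "
from station import manip;import cv2
a=manip.read_camera('side')[145:295,205:355];cv2.imwrite('pics/s2.png',cv2.resize(a,None,fx=4,fy=4,interpolation=2))"
```

```text
(no output)
```

View pics/s2.png

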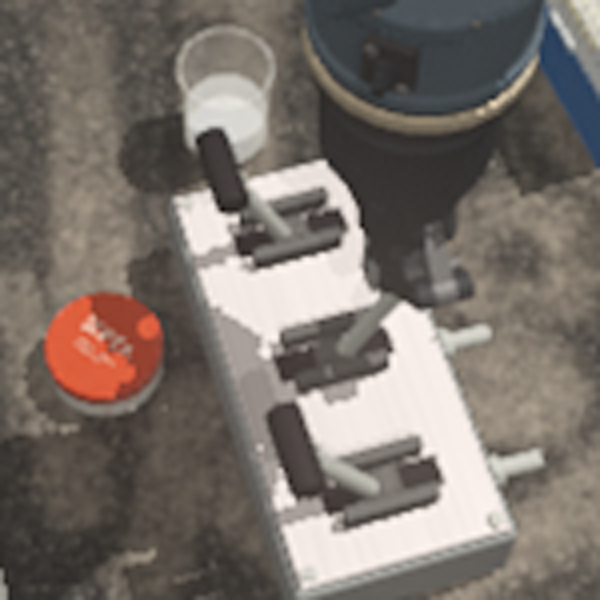

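The middle lever is leaning back. It isn't clear whether the grip is ahead of the fingers at (440,270), so I'll check the geometry and crop closer.

```bash
python3 - <<'E'
from h import *
import cv2
f=lambda p:np.round((proj("side",p)-[205,145])*4)
for a in(0,.5,.7,.8,.9,1.0):
    p=[.525+.1*np.sin(a-.5),-.024,.048+.1*np.cos(a-.5)];print(a,f(p),np.round(p,3))
print("tip",f([.5466,-.0232,.134]), f([.4493,.0518,.134]))
a=manip.read_camera('top')[130:220,240:360];cv2.imwrite('pics/t2.png',cv2.resize(a,None,fx=5,fy=5,interpolation=2))
g=lambda p:np.round((proj("top",p)-[240,130])*5);print(g([.573,-.024,.136]),g([.5466,-.0232,.134]))
b=cv2.imread('pics/s2.png')[180:360,300:560];cv2.imwrite('pics/s2c.png',cv2.resize(cv2.convertScaleAbs(b,alpha=2.5,beta=20),None,fx=3,fy=3,interpolation=2))
E
```

```text
0 [245. 312.] [ 0.477 -0.024  0.136]
0.5 [342. 274.] [ 0.525 -0.024  0.148]
0.7 [381. 265.] [ 0.545 -0.024  0.146]
0.8 [400. 262.] [ 0.555 -0.024  0.144]
0.9 [418. 261.] [ 0.564 -0.024  0.14 ]
1.0 [435. 260.] [ 0.573 -0.024  0.136]
tip [383. 275.] [146. 198.]
[288. 131.] [285. 190.]
```

View pics/s2c.png

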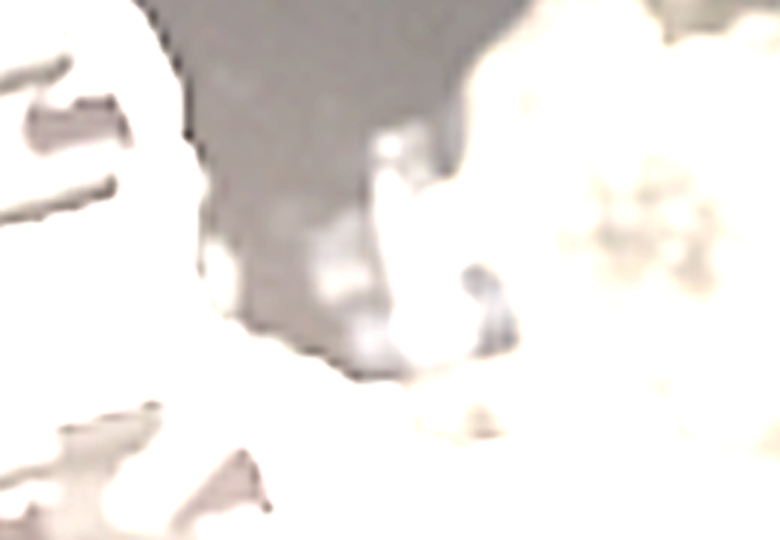

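The grip shows as the bar at about (445,260), which is close to where angle 1.0 projects (435,260). The fingers are behind it, so I'll continue gently to the end stop.

```bash
python3 -m inch '[{"jaw":1,"dx":-0.002,"dy":0,"dz":0,"twist":0},{"jaw":1,"dx":-0.002,"dy":0,"dz":0,"twist":0},{"jaw":1,"dx":0,"dy":0,"dz":0,"twist":0}]' | grep -E "ee_pos|force:"; python3 -m inch '[{"jaw":1,"dx":-0.002,"dy":0,"dz":0,"twist":0},{"jaw":1,"dx":0,"dy":0,"dz":0,"twist":0}]' | grep -E "ee_pos|force:"
```

```text
ee_pos: [0.5501, -0.0233, 0.3071]
force: [-2.5, -0.3, -0.5]
gripper_force: 1.2
ee_pos: [0.5522, -0.0233, 0.3072]
force: [-2.5, -0.6, -0.5]
gripper_force: 1.3
```

```bash
python3 -m inch '[{"jaw":1,"dx":-0.002,"dy":0,"dz":0,"twist":0},{"jaw":1,"dx":0,"dy":0,"dz":0,"twist":0}]' | grep -E "ee_pos|force:";python3 -m inch '[{"jaw":1,"dx":-0.002,"dy":0,"dz":0,"twist":0},{"jaw":1,"dx":0,"dy":0,"dz":0,"twist":0}]' | grep -E "ee_pos|force:"
```

```text
ee_pos: [0.5541, -0.0233, 0.3072]
force: [-3.1, -0.2, -1.1]
gripper_force: 1.5
ee_pos: [0.5559, -0.0233, 0.307]
force: [-4.2, -0.5, 0.3]
gripper_force: 2.6
```

```bash
python3 -m inch '[{"jaw":1,"dx":-0.002,"dy":0,"dz":0,"twist":0},{"jaw":1,"dx":0,"dy":0,"dz":0,"twist":0}]' | grep -E "ee_pos|force:"
```

```text
ee_pos: [0.5576, -0.0233, 0.3069]
force: [-8.8, 1.0, 1.5]
gripper_force: 4.2
```

Middle is home on its end stop. Next I'll go back and try the right one.

```bash
python3 -m inch '[{"jaw":1,"dx":0.01,"dy":0,"dz":0,"twist":0},{"jaw":1,"dx":0.03,"dy":0,"dz":0,"twist":0},{"jaw":1,"dx":0.036,"dy":0,"dz":0,"twist":0},{"jaw":1,"dx":0.036,"dy":0,"dz":0,"twist":0},{"jaw":1,"dx":0,"dy":0,"dz":0,"twist":0},{"jaw":1,"dx":0,"dy":-0.025,"dz":0,"twist":0},{"jaw":1,"dx":0,"dy":-0.025,"dz":0,"twist":0},{"jaw":1,"dx":0,"dy":-0.025,"dz":0,"twist":0}]'| grep -E "ee_pos|force:"; python3 -m inch '[{"jaw":1,"dx":-0.002,"dy":0,"dz":0,"twist":0},{"jaw":1,"dx":-0.004,"dy":0,"dz":0,"twist":0},{"jaw":1,"dx":-0.002,"dy":0,"dz":0,"twist":0},{"jaw":1,"dx":0,"dy":0,"dz":0,"twist":0}]' | grep -E "ee_pos|force:"
```

```text
ee_pos: [0.4463, -0.099, 0.3079]
force: [0.9, 0.1, 0.2]
gripper_force: 0.0
ee_pos: [0.4546, -0.0977, 0.3073]
force: [-1.1, -0.1, 1.0]
gripper_force: 0.0
```

```bash
python3 -m inch '[{"jaw":1,"dx":-0.002,"dy":0,"dz":0,"twist":0},{"jaw":1,"dx":-0.002,"dy":0,"dz":0,"twist":0},{"jaw":1,"dx":-0.002,"dy":0,"dz":0,"twist":0},{"jaw":1,"dx":-0.002,"dy":0,"dz":0,"twist":0},{"jaw":1,"dx":-0.002,"dy":0,"dz":0,"twist":0},{"jaw":1,"dx":0,"dy":0,"dz":0,"twist":0}]' | grep -E "ee_pos|force:"; python3 -m inch '[{"jaw":1,"dx":-0.002,"dy":0,"dz":0,"twist":0},{"jaw":1,"dx":0,"dy":0,"dz":0,"twist":0}]' | grep -E "ee_pos|force:"; python3 -m inch '[{"jaw":1,"dx":-0.002,"dy":0,"dz":0,"twist":0},{"jaw":1,"dx":0,"dy":0,"dz":0,"twist":0}]' | grep -E "ee_pos|force:"
```

```text
ee_pos: [0.4642, -0.0981, 0.3071]
force: [-3.2, 0.4, 0.9]
gripper_force: 1.2
ee_pos: [0.4661, -0.0983, 0.3072]
force: [-3.2, 0.5, 1.0]
gripper_force: 1.7
ee_pos: [0.4678, -0.0983, 0.3071]
force: [-5.8, -0.4, 2.5]
gripper_force: 2.9
```

```bash
python3 -m inch '[{"jaw":1,"dx":-0.002,"dy":0,"dz":0,"twist":0},{"jaw":1,"dx":0,"dy":0,"dz":0,"twist":0}]' | grep -E "ee_pos|force:"
```

```text
ee_pos: [0.4694, -0.0983, 0.3069]
force: [-9.5, 0.7, 4.0]
gripper_force: 4.8
```

Right is locked, so left must be next.

```bash
python3 -m inch '[{"jaw":1,"dx":0.012,"dy":0,"dz":0,"twist":0},{"jaw":1,"dx":0.013,"dy":0,"dz":0,"twist":0},{"jaw":1,"dx":0,"dy":0.03,"dz":0,"twist":0},{"jaw":1,"dx":0,"dy":0.03,"dz":0,"twist":0},{"jaw":1,"dx":0,"dy":0.03,"dz":0,"twist":0},{"jaw":1,"dx":0,"dy":0.03,"dz":0,"twist":0},{"jaw":1,"dx":0,"dy":0.03,"dz":0,"twist":0},{"jaw":1,"dx":0,"dy":0,"dz":0,"twist":0}]'| grep -E "ee_pos|force:"; python3 -m inch '[{"jaw":1,"dx":-0.006,"dy":0,"dz":0,"twist":0},{"jaw":1,"dx":-0.006,"dy":0,"dz":0,"twist":0},{"jaw":1,"dx":-0.004,"dy":0,"dz":0,"twist":0},{"jaw":1,"dx":-0.002,"dy":0,"dz":0,"twist":0},{"jaw":1,"dx":-0.002,"dy":0,"dz":0,"twist":0},{"jaw":1,"dx":-0.002,"dy":0,"dz":0,"twist":0},{"jaw":1,"dx":-0.002,"dy":0,"dz":0,"twist":0},{"jaw":1,"dx":0,"dy":0,"dz":0,"twist":0}]' | grep -E "ee_pos|force:"
```

```text
ee_pos: [0.4452, 0.0554, 0.3075]
force: [-0.0, -1.0, -0.7]
gripper_force: 0.0
ee_pos: [0.4689, 0.0515, 0.307]
force: [-2.7, -1.3, -0.0]
gripper_force: 1.0
```

```bash
python3 -m inch '[{"jaw":1,"dx":-0.002,"dy":0,"dz":0,"twist":0},{"jaw":1,"dx":0,"dy":0,"dz":0,"twist":0}]' | grep -E "ee_pos|force:"
```

```text
ee_pos: [0.4707, 0.0517, 0.3071]
force: [-4.9, 0.1, 1.1]
gripper_force: 2.1
```

```bash
python3 -m inch '[{"jaw":1,"dx":-0.002,"dy":0,"dz":0,"twist":0},{"jaw":1,"dx":0,"dy":0,"dz":0,"twist":0}]' | grep -E "ee_pos|force:"
```

```text
ee_pos: [0.4728, 0.0517, 0.3071]
force: [-5.1, -0.5, 2.3]
gripper_force: 2.2
```

Left is now free.

```bash
python3 -m inch '[{"jaw":1,"dx":-0.003,"dy":0,"dz":0,"twist":0},{"jaw":1,"dx":-0.003,"dy":0,"dz":-0.0005,"twist":0},{"jaw":1,"dx":-0.004,"dy":0,"dz":-0.0005,"twist":0},{"jaw":1,"dx":-0.004,"dy":0,"dz":-0.0005,"twist":0},{"jaw":1,"dx":-0.004,"dy":0,"dz":-0.0005,"twist":0},{"jaw":1,"dx":-0.004,"dy":0,"dz":-0.0005,"twist":0},{"jaw":1,"dx":-0.004,"dy":0,"dz":-0.0005,"twist":0},{"jaw":1,"dx":-0.004,"dy":0,"dz":0,"twist":0}]' | grep -E "ee_pos|force:"; python3 -m inch '[{"jaw":1,"dx":-0.004,"dy":0,"dz":0,"twist":0},{"jaw":1,"dx":-0.004,"dy":0,"dz":0,"twist":0},{"jaw":1,"dx":-0.004,"dy":0,"dz":0.0005,"twist":0},{"jaw":1,"dx":-0.004,"dy":0,"dz":0.0005,"twist":0},{"jaw":1,"dx":-0.004,"dy":0,"dz":0.0005,"twist":0},{"jaw":1,"dx":-0.004,"dy":0,"dz":0.0005,"twist":0},{"jaw":1,"dx":-0.004,"dy":0,"dz":0.0005,"twist":0},{"jaw":1,"dx":-0.004,"dy":0,"dz":0.0005,"twist":0}]' | grep -E "ee_pos|force:"
```

```text
ee_pos: [0.5032, 0.0517, 0.3103]
force: [-4.5, -0.1, 2.4]
gripper_force: 2.3
ee_pos: [0.5352, 0.0517, 0.3069]
force: [-4.7, 0.8, -0.8]
gripper_force: 2.3
```

```bash
python3 -m inch '[{"jaw":1,"dx":-0.003,"dy":0,"dz":0,"twist":0},{"jaw":1,"dx":-0.003,"dy":0,"dz":0,"twist":0},{"jaw":1,"dx":-0.003,"dy":0,"dz":0,"twist":0},{"jaw":1,"dx":-0.002,"dy":0,"dz":0,"twist":0},{"jaw":1,"dx":-0.002,"dy":0,"dz":0,"twist":0},{"jaw":1,"dx":0,"dy":0,"dz":0,"twist":0}]' | grep -E "ee_pos|force:"
```

```text
ee_pos: [0.5484, 0.0518, 0.3073]
force: [-0.7, -0.7, -0.7]
gripper_force: 0.6
```

```bash
python3 -m inch '[{"jaw":1,"dx":-0.002,"dy":0,"dz":0,"twist":0},{"jaw":1,"dx":-0.002,"dy":0,"dz":0,"twist":0},{"jaw":1,"dx":-0.002,"dy":0,"dz":0,"twist":0},{"jaw":1,"dx":0,"dy":0,"dz":0,"twist":0}]' | grep -E "ee_pos|force:"
```

```text
ee_pos: [0.5543, 0.0517, 0.3072]
force: [-2.6, 0.3, -0.7]
gripper_force: 1.1
```

```bash
python3 -m inch '[{"jaw":1,"dx":-0.002,"dy":0,"dz":0,"twist":0},{"jaw":1,"dx":0,"dy":0,"dz":0,"twist":0}]' | grep -E "ee_pos|force:"
```

```text
ee_pos: [0.556, 0.0517, 0.3071]
force: [-4.2, 0.2, 0.6]
gripper_force: 2.3
```

```bash
python3 -m inch '[{"jaw":1,"dx":-0.002,"dy":0,"dz":0,"twist":0},{"jaw":1,"dx":0,"dy":0,"dz":0,"twist":0}]' | grep -E "ee_pos|force:"
```

```text
ee_pos: [0.5577, 0.0517, 0.307]
force: [-8.2, -1.4, 0.5]
gripper_force: 3.8
```

Left is home. Now right.

```bash
python3 -m inch '[{"jaw":1,"dx":0.01,"dy":0,"dz":0,"twist":0},{"jaw":1,"dx":0.03,"dy":0,"dz":0,"twist":0},{"jaw":1,"dx":0.036,"dy":0,"dz":0,"twist":0},{"jaw":1,"dx":0.036,"dy":0,"dz":0,"twist":0},{"jaw":1,"dx":0,"dy":0,"dz":0,"twist":0},{"jaw":1,"dx":0,"dy":-0.025,"dz":0,"twist":0},{"jaw":1,"dx":0,"dy":-0.025,"dz":0,"twist":0},{"jaw":1,"dx":0,"dy":-0.025,"dz":0,"twist":0}]'| grep -E "ee_pos|force:"; python3 -m inch '[{"jaw":1,"dx":0,"dy":-0.025,"dz":0,"twist":0},{"jaw":1,"dx":0,"dy":-0.025,"dz":0,"twist":0},{"jaw":1,"dx":0,"dy":-0.025,"dz":0,"twist":0},{"jaw":1,"dx":0,"dy":0,"dz":0,"twist":0},{"jaw":1,"dx":-0.006,"dy":0,"dz":0,"twist":0},{"jaw":1,"dx":-0.006,"dy":0,"dz":0,"twist":0},{"jaw":1,"dx":-0.004,"dy":0,"dz":0,"twist":0},{"jaw":1,"dx":0,"dy":0,"dz":0,"twist":0}]' | grep -E "ee_pos|force:"; python3 -m inch '[{"jaw":1,"dx":-0.002,"dy":0,"dz":0,"twist":0},{"jaw":1,"dx":-0.002,"dy":0,"dz":0,"twist":0},{"jaw":1,"dx":-0.002,"dy":0,"dz":0,"twist":0},{"jaw":1,"dx":-0.002,"dy":0,"dz":0,"twist":0},{"jaw":1,"dx":0,"dy":0,"dz":0,"twist":0}]' | grep -E "ee_pos|force:"
```

```text
ee_pos: [0.4463, -0.0239, 0.3079]
force: [1.1, 0.3, 0.1]
gripper_force: 0.0
ee_pos: [0.4631, -0.0975, 0.3072]
force: [-0.0, 0.9, -0.3]
gripper_force: 0.0
ee_pos: [0.47, -0.0981, 0.3071]
force: [-1.6, -0.4, 0.5]
gripper_force: 1.1
```

```bash
python3 -m inch '[{"jaw":1,"dx":-0.002,"dy":0,"dz":0,"twist":0},{"jaw":1,"dx":0,"dy":0,"dz":0,"twist":0}]' | grep -E "ee_pos|force:"
```

```text
ee_pos: [0.4721, -0.0982, 0.3072]
force: [-2.4, 0.2, 1.1]
gripper_force: 1.5
```

```bash
python3 -m inch '[{"jaw":1,"dx":-0.002,"dy":0,"dz":0,"twist":0},{"jaw":1,"dx":0,"dy":0,"dz":0,"twist":0}]' | grep -E "ee_pos|force:"
```

```text
ee_pos: [0.4742, -0.0983, 0.3072]
force: [-2.2, 0.1, 1.2]
gripper_force: 1.4
```

Right is free, so I'll carry it over.

```bash
python3 -m inch '[{"jaw":1,"dx":-0.003,"dy":0,"dz":0,"twist":0},{"jaw":1,"dx":-0.003,"dy":0,"dz":-0.0005,"twist":0},{"jaw":1,"dx":-0.004,"dy":0,"dz":-0.0005,"twist":0},{"jaw":1,"dx":-0.004,"dy":0,"dz":-0.0005,"twist":0},{"jaw":1,"dx":-0.004,"dy":0,"dz":-0.0005,"twist":0},{"jaw":1,"dx":-0.004,"dy":0,"dz":-0.0005,"twist":0},{"jaw":1,"dx":-0.004,"dy":0,"dz":-0.0005,"twist":0},{"jaw":1,"dx":-0.004,"dy":0,"dz":0,"twist":0}]' | grep -E "ee_pos|force:"; python3 -m inch '[{"jaw":1,"dx":-0.004,"dy":0,"dz":0,"twist":0},{"jaw":1,"dx":-0.004,"dy":0,"dz":0,"twist":0},{"jaw":1,"dx":-0.004,"dy":0,"dz":0.0005,"twist":0},{"jaw":1,"dx":-0.004,"dy":0,"dz":0.0005,"twist":0},{"jaw":1,"dx":-0.004,"dy":0,"dz":0.0005,"twist":0},{"jaw":1,"dx":-0.004,"dy":0,"dz":0.0005,"twist":0},{"jaw":1,"dx":-0.004,"dy":0,"dz":0.0005,"twist":0},{"jaw":1,"dx":-0.004,"dy":0,"dz":0.0005,"twist":0}]' | grep -E "ee_pos|force:"
```

```text
ee_pos: [0.5045, -0.0983, 0.3103]
force: [-4.1, -0.2, 1.3]
gripper_force: 1.6
ee_pos: [0.5362, -0.0983, 0.3069]
force: [-4.2, 0.0, -2.4]
gripper_force: 1.8
```

```bash
python3 -m inch '[{"jaw":1,"dx":-0.003,"dy":0,"dz":0,"twist":0},{"jaw":1,"dx":-0.003,"dy":0,"dz":0,"twist":0},{"jaw":1,"dx":-0.003,"dy":0,"dz":0,"twist":0},{"jaw":1,"dx":-0.002,"dy":0,"dz":0,"twist":0},{"jaw":1,"dx":-0.002,"dy":0,"dz":0,"twist":0},{"jaw":1,"dx":-0.002,"dy":0,"dz":0,"twist":0},{"jaw":1,"dx":-0.002,"dy":0,"dz":0,"twist":0},{"jaw":1,"dx":0,"dy":0,"dz":0,"twist":0}]' | grep -E "ee_pos|force:"
```

```text
ee_pos: [0.5533, -0.0983, 0.3073]
force: [-1.5, 0.4, -0.9]
gripper_force: 1.0
```

```bash
python3 -m inch '[{"jaw":1,"dx":-0.002,"dy":0,"dz":0,"twist":0},{"jaw":1,"dx":0,"dy":0,"dz":0,"twist":0}]' | grep -E "ee_pos|force:"
```

```text
ee_pos: [0.555, -0.0983, 0.3071]
force: [-3.9, -0.9, -0.3]
gripper_force: 2.2
```

```bash
python3 -m inch '[{"jaw":1,"dx":-0.002,"dy":0,"dz":0,"twist":0},{"jaw":1,"dx":0,"dy":0,"dz":0,"twist":0}]' | grep -E "ee_pos|force:"
```

```text
ee_pos: [0.5566, -0.0983, 0.307]
force: [-7.9, 1.1, 0.6]
gripper_force: 3.7
```

```bash
python3 -m inch '[{"jaw":1,"dx":0.01,"dy":0,"dz":0,"twist":0},{"jaw":1,"dx":0.03,"dy":0,"dz":0,"twist":0},{"jaw":1,"dx":0.036,"dy":0,"dz":0,"twist":0},{"jaw":1,"dx":0.036,"dy":0,"dz":0,"twist":0},{"jaw":1,"dx":0.03,"dy":0,"dz":-0.02,"twist":0},{"jaw":1,"dx":0.03,"dy":0,"dz":-0.03,"twist":0},{"jaw":1,"dx":0.02,"dy":0,"dz":-0.03,"twist":0},{"jaw":1,"dx":0,"dy":0,"dz":0,"twist":0}]'| grep -E "ee_pos|force:"; python3 -m inch '[{"jaw":1,"dx":0,"dy":0,"dz":0,"twist":0},{"jaw":1,"dx":0,"dy":0,"dz":0,"twist":0}]'; python3 - <<'E'
from h import *
import cv2
im=manip.read_camera('side');a=im[145:355,205:355];cv2.imwrite('pics/s3.png',cv2.resize(a,None,fx=2.8,fy=2.8,interpolation=2))
for y in(.051,-.024,-.099): print([np.round((proj("side",[.525+.1*np.sin(t-.5),y,.048+.1*np.cos(t-.5)])-[205,145])*2.8) for t in(.9,1.)])
E
```

```text
ee_pos: [0.3638, -0.0984, 0.3919]
force: [1.5, -0.7, 1.0]
gripper_force: 0.0
clock: 20.42
ee_pos: [0.3659, -0.0983, 0.3868]
orientation: [[-1.0, 0.0, 0.002], [0.0, 1.0, -0.0], [-0.002, -0.0, -1.0]]
force: [-0.3, -0.4, -0.2]
width: -0.001
gripper_force: 0.0
[array([257.,  94.]), array([268.,  94.])]
[array([293., 182.]), array([305., 182.])]
[array([332., 279.]), array([344., 278.])]
```

View pics/s3.png

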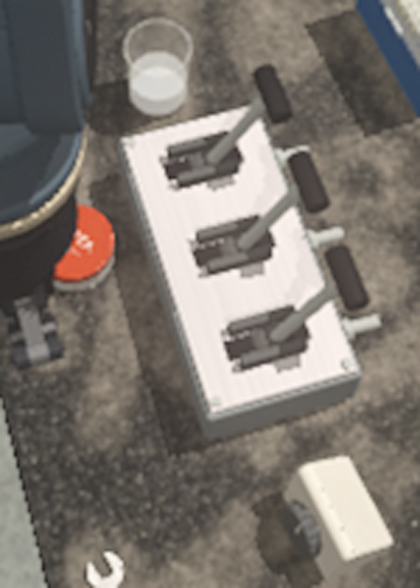

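The grips are at (272,93), (308,182) and (347,279), each at or slightly past the predicted 1.0 positions. The beaker, timer and tin look unmoved.

```bash
python3 -c "
from station import manip;print(manip.job_done())"
```

```text
the job is handed in; nothing more can be done
None
```

All three levers are over to the back against their end stops, in the order middle, left, right. Pressing stayed under about 12 N in every force reading, the beaker, timer and tin look unmoved in the last picture, and the job was handed in at about 20 s.

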